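# Press a lamp-holder cap home on the hand press

## Robot

A 7-joint arm with a two-finger parallel gripper is mounted at the origin on the work surface. World frame = base frame: x ahead of the robot, y to its left, z up, the work surface at z = 0. Lengths are in m, angles in rad, forces in N, time in s.
With the tool pointing down it reaches from about 0.4 to 0.85 m from the base axis. Payload 4.5 kg.
Tool frame: the origin (TCP) lies on the centre line of the jaws, within the pads' length; the fingertips stand 19 mm ahead of it and the grasp point (between the pads) is the TCP; z points along the fingers, y is the line along which they close (so a half turn about z gives the same grasp; the last joint's range is limited). The gripper opens to 88 mm and grips with 3 to 60 N. Pads are 18 mm wide; open, the fingers measure 123 mm over their backs; the gripper's body (75 mm by 187 mm) begins 45 mm behind the grasp point.
Start: joints at [-1.178, 0.689, -0.195, 1.565, 0.157, 0.902, -0.215], TCP at [0.219, 0.585, 0.258] pointing down, gripper open.
Joint ranges: [-3.01, 3.01], [-0.46, 2.08], [-1.47, 1.51], [0.13, 2.56], [-1, 4.14], [0.04, 2.09], [-2.66, 2.66]. Speed limits (rad/s): [2.57, 2.57, 3.14, 3.14, 3.14, 3.14, 3.14].

## Interface

Orientations are given as a 3x3 rotation matrix whose columns are the frame's x, y, z axes.
In Python, from workcell import manip gives the robot as it stands. The module is installed in compiled form; this text tells all that it offers.
- The arm moves only by the tool carry_out, never from a script. Its argument "motion" is a list of rows, each an object with "translation": the shift along the tool's x, y, z in units of 3 cm (1.0 is 3 cm), a list of three; "rotation": the turn, a rotation vector about the tool's x, y, z in units of 0.12 rad (1.0 is 0.12 rad), a list of three; "fingers": the closure, from -1 (fully open) to 1 (shut). A call has exactly 8 rows; each row shifts and turns the commanded pose from where the row before left it, along the tool's axes as they then stand; what a row does not reach is not made up. A row lasts 1/10 s, in which the tool goes at most 50 mm and 8.59 degrees, less where a joint would pass 70% of its speed; a pose out of reach is approached as far as the arm can. A call with a number of a shift or a turn outside -1 to 1 is refused whole. A call with a gripper value outside its range is refused whole. The fingers move at their own pace and stop on an object; "grip_force" is the grip in N (left out, the last holds). Time passes only in rows, so rows that do not move let the fingers close, or fill a call up. It gives the time, the measured TCP pose, the force, the opening and the grip force at its end, in the units of the state.
- manip.state(): the state, without advancing time (a new reading comes with each control period).
- manip.grab_frame(name): name is "side" or "top" or "wrist"; returns a dict with "img" (480x640x3 uint8, red, green, blue), "fovy" (degrees; the focal length in pixels is half the picture's height over the tangent of half this angle, whatever the lens; pixels are square), "cx", "cy" (the principal point, pixels), "pose" (4x4, takes a point from camera to world coordinates). Camera axes: x right, y up, looking along -z (the intrinsics and any distortion apply to the point x, -y, -z); pixel columns grow to the right and rows downward; lengths in m; the calibration is good to about 2 mm. A picture is of the moment at which its call begins. There is no depth.
- manip.close_job(): hands the job in; it is judged then, once.
The state is a dict: "t": time; "q": joint angles; "dq": joint speeds; "tau": joint torques, N m; "tool_pos": TCP position; "tcp_rot": TCP orientation; "contact_force": force on the tool from outside, world axes, zero at the start; "wrist_torque": the same for the moment, N m; "opening": finger opening in m; "finger_force": force on a finger pad.
Only numpy, scipy, OpenCV 4.12 (cv2) and the standard library are available. Lean on these libraries where they do the work, as an engineer would, in place of code of your own. Each camera call takes 0.05 s, during which the arm holds its last target. There are 200 camera calls.

## Task

Clamp the lamp holder in the hand press by swinging the yellow clamp lever fully shut, then press its orange cap on: swing the red-gripped press lever down to its stop and keep leaning on the stop firmly, without forcing it, for a good half second. Ease the lever back up to its rest, not letting it fly up, and let go, leaving the holder clamped. Leave the other things on the bench where they are.

Things in the scene. Friction and masses are not known exactly. Their poses are not given: they have to be found in the camera images.
- press: Green cast hand press (arbor press) fixed to the bench: foot 200 x 165 x 20 mm, head 64 mm wide, its underside 135 mm and its top 220 mm above the bench. Origin: on the bench, straight below the ram. Its own -x axis points out of the press's front, +z up; +y is the side of the clamp, -y the side of the lever. The head's front face lies at x = -25 mm. The lever plane is y = -60 mm.
- press_lever (a joint): Press lever angle, rad: 0 = raised at rest (0.75 rad above level), grows as it swings down towards the front. A spring returns it; pulling at the grip takes about 4 N at first, rising to about 12 N while the cap is being pressed on. The height-adjustable stop pin ends the stroke somewhere between 0.75 and 1.05 rad, different every time.
- knob (a point): Centre of the red grip at the end of the press lever: a drum 30 mm in diameter and 40 mm long, its axis along the press's y axis (the lever's pivot axis), flat ends. 200 mm from the lever's pivot axis. About 316 mm above the bench at rest. The lever is a 16 mm round steel bar running from the middle of the drum's round side to the pivot.
- lever_hinge (a point): Point on the lever's pivot axis in the lever's plane: 180 mm above the bench, at x = +32 mm, y = -60 mm in the press's frame. The axis is the press's y axis.
- stop_post: Stop post: brass sleeve 19 mm thick and 110 mm high on the press's foot, under the lever bar, 80 mm in front of the pivot axis. Origin: centre of its underside. A pin with a black rubber head stands out of it to a height set anew each time, not measured: feel for it. The push at the grip rises steeply once the lever bears on it, and must be kept up; merely resting there is not enough.
- clamp (a joint): Clamp lever angle, rad: 0 = fully open, 1.0 = fully shut (its end stop); stays where it is left. It turns about a vertical pin, clockwise seen from above to shut. Friction needs about 2 N at the handle.
- clamp_handle (a point): Middle of the black upright handle post on the yellow clamp lever: post 16 mm in diameter, free between 41 and 97 mm above the bench; this point is 78 mm above the bench and 70 mm from the clamp's pin. The yellow lever itself lies 35 to 43 mm above the bench.
- clamp_hinge (a point): Point on the clamp's vertical pin axis, at the height of clamp_handle (78 mm above the bench): x = -65 mm, y = +60 mm in the press's frame.
- holder: Lamp holder lying loose in the press's nest under the ram: white square flange 56 x 56 x 10 mm with a brass stem. Origin: centre of the flange's underside, 20 mm above the bench, z up.
- cap (a joint): How far the orange cap (42 mm in diameter, 24 mm high) is pushed down on the holder's stem, m: 0 to 0.003 at the start, 0.016 at most. Stiff: only the press pushes it.
- parts_bin: Yellow open parts bin 120 x 160 x 60 mm, a bystander. Origin: centre of its underside.
- spray_can: Blue can, 52 mm in diameter, 150 mm high, a bystander. Origin: centre of its underside.
- spool: Wooden reel with a copper winding, 80 mm in diameter, 50 mm high, a bystander. Origin: centre of its underside.
- bulb_carton: Small brown carton 70 x 70 x 110 mm, a bystander. Origin: centre of its underside.
Not all that is in view belongs to the job. Leave any green or purple look-alike of the holder alone.

How it is judged:
By the outcome, as a careful person would: the job done as asked, in the order asked, and still so for the second after the job is handed in, with the robot touching nothing.
It also fails if it takes over 69 s, if anything falls off the work surface, if the arm or the gripper's body presses on something with over 40 N, if the wrist force passes 120 N, or if a joint passes its speed limit or range.

## Working session

There is one attempt and no reset: what is moved stays moved. The work goes in short steps, Python scripts to look and compute and a tool call to move; the robot and the scene stay as the last step left them, time stands still between calls to the robot, and variables do not carry over. Pictures are saved under pics/ and viewed, at most 10 in all, crops included, and the job is handed in when it is done.

Besides the shell and the picture viewer there is one more tool, called after "Emit:" as name([rows], argument=value, ...), one row to a line, values as JSON. carry_out: Moves the arm, as the interface text tells. Shifts and turns lie within -1 to 1; 1 stands for 3 cm of shift or 0.12 rad of turn. Its arguments: {"type":"object","properties":{"motion":{"type":"array"},"grip_force":{"type":"number"}},"required":["motion"]}

```bash
mkdir -p pics; cat > h.py <<'E'
import numpy as np, cv2
from workcell import manip
def grab(n,save=None):
    f=manip.grab_frame(n)
    if save: cv2.imwrite('pics/'+save,f['img'][:,:,::-1])
    return f
def ray(f,u,v):
    fl=240/np.tan(np.radians(f['fovy'])/2)
    d=np.array([(u-f['cx'])/fl,-(v-f['cy'])/fl,-1.]);P=np.array(f['pose'])
    return P[:3,3],P[:3,:3]@d
def onz(f,u,v,z):
    o,d=ray(f,u,v);return o+d*(z-o[2])/d[2]
def proj(f,p):
    P=np.array(f['pose']);c=P[:3,:3].T@(np.array(p)-P[:3,3]);fl=240/np.tan(np.radians(f['fovy'])/2)
    return f['cx']+fl*c[0]/-c[2], f['cy']+fl*c[1]/c[2]
def tri(o1,d1,o2,d2):
    A=np.c_[d1,-d2];s=np.linalg.lstsq(A,o2-o1,rcond=None)[0]
    a=o1+s[0]*d1;b=o2+s[1]*d2;return (a+b)/2,np.linalg.norm(a-b)
E
python3 - <<'E'
from h import *
for n in('top','side'):
    f=grab(n,n+'0.png');print(n,{k:v for k,v in f.items() if k!='img'})
s=manip.state();print(s['tcp_rot'],s['tool_pos'],s['contact_force'])
E
```

```text
top {'fovy': 50.58719094330675, 'cx': 308.5154053878534, 'cy': 239.49517335429343, 'pose': array([[ 0.00638308,  0.98434071, -0.17616078,  0.29735376],
       [-0.99976181,  0.00995864,  0.01942053,  0.01313341],
       [ 0.02087074,  0.17599486,  0.98416981,  1.36075294],
       [ 0.        ,  0.        ,  0.        ,  1.        ]])}
side {'fovy': 50.41985089836177, 'cx': 322.42586068494035, 'cy': 234.92218706236648, 'pose': array([[-0.96731665,  0.13502387, -0.21463237,  0.20933605],
       [-0.25326546, -0.55603588,  0.79163167,  1.1743787 ],
       [-0.01245412,  0.82011746,  0.57205965,  1.04299684],
       [ 0.        ,  0.        ,  0.        ,  1.        ]])}
[[-9.36356713e-01  3.51049746e-01 -4.25528549e-04]
 [ 3.51049974e-01  9.36355438e-01 -1.55247156e-03]
 [-1.46548777e-04 -1.60304896e-03 -9.99998704e-01]] [0.21932615 0.58468795 0.25701238] [ 0.2423092  -0.05780232  0.00418563]
```

View pics/top0.png

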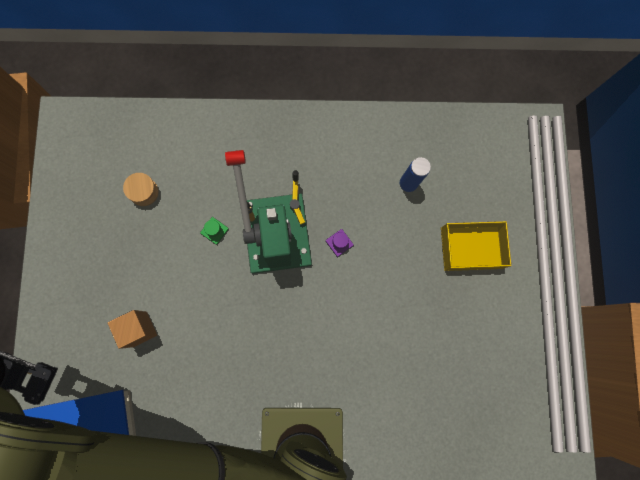

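View pics/side0.png

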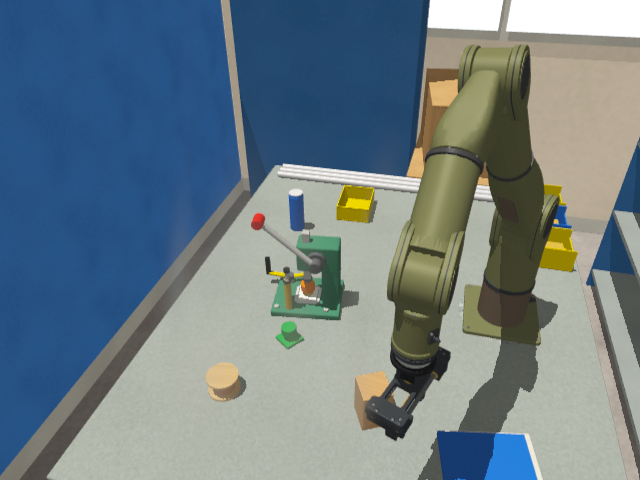

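Top view: the press is at about (278,235), with its front facing world +x. The red grip is at (235,157), the clamp handle top at about (295,175) and the clamp pin at about (295,204). The green (213,230) and purple (340,242) look-alikes stand outside the press, so the holder is the white one in the nest (side view 308,292).

```bash
cat > m.py <<'E'
from h import *
T=grab('top');S=grab('side')
def cen(m):
    n,l,st,c=cv2.connectedComponentsWithStats(m.astype(np.uint8));i=1+np.argmax(st[1:,4]);return c[i],l==i,st[i]
def red(f):
    h=cv2.cvtColor(f['img'],cv2.COLOR_RGB2HSV);return ((h[...,0]<5)|(h[...,0]>174))&(h[...,1]>180)&(h[...,2]>60)
ct,_,a=cen(red(T));cs,_,b=cen(red(S));print(ct,a,cs,b)
K,e=tri(*ray(T,*ct),*ray(S,*cs));print('knob',K,e)
h=cv2.cvtColor(T['img'],cv2.COLOR_RGB2HSV)
g=(h[...,0]>60)&(h[...,0]<90)&(h[...,1]>90);g[:, :240]=0;g[:,320:]=0
_,m,st=cen(g);print(st)
v,u=np.nonzero(m)
p=np.array([onz(T,x,y,.02)[:2] for x,y in zip(u,v)],np.float32)
r=cv2.minAreaRect(p*1000);print(r, cv2.boxPoints(r))
y=(h[...,0]>20)&(h[...,0]<32)&(h[...,1]>180);y[:,:280]=0;y[:,315:]=0
v,u=np.nonzero(y);P=np.array([onz(T,x,yy,.043)[:2] for x,yy in zip(u,v)]);print('yellow',P.min(0),P.max(0))
for r_,c in((T,(255,150,345,290)),(S,(240,200,360,325))):
    x0,y0,x1,y1=c;im=r_['img'][y0:y1,x0:x1,::-1];n='T' if r_ is T else 'S'
    cv2.imwrite(f'pics/{n}1.png',cv2.resize(im,None,fx=4.2 if n=='T' else 4.5,fy=4.2 if n=='T' else 4.5,interpolation=2))
E
python3 m.py; python3 -c "
import cv2,numpy as np
a=cv2.imread('pics/T1.png');b=cv2.imread('pics/S1.png');H=580
a=cv2.resize(a,(int(a.shape[1]*H/a.shape[0]),H));b=cv2.resize(b,(420,int(b.shape[0]*420/b.shape[1])))
o=np.zeros((H,a.shape[1]+420,3),np.uint8);o[:,:a.shape[1]]=a;o[:b.shape[0],a.shape[1]:]=b;print(o.shape,a.shape,b.shape);cv2.imwrite('pics/c1.png',o)"
```

```text
[234.51869159 156.84579439] [225 151  19  13 214] [258.06849315 217.94520548] [253 214  11  10  73]
knob [0.65836457 0.15078543 0.32855432] 0.0003303054830317538
[ 248  195   63   78 2544]
((555.9423217773438, 73.12682342529297), (197.41571044921875, 161.19541931152344), 8.04610824584961) [[446.92493  139.11497 ]
 [469.48743  -20.493595]
 [664.9597     7.138672]
 [642.3972   166.74724 ]]
yellow [ 0.57741458 -0.00059074] [0.69268415 0.0298955 ]
(580, 792, 3) (580, 372, 3) (437, 420, 3)
```

View pics/c1.png

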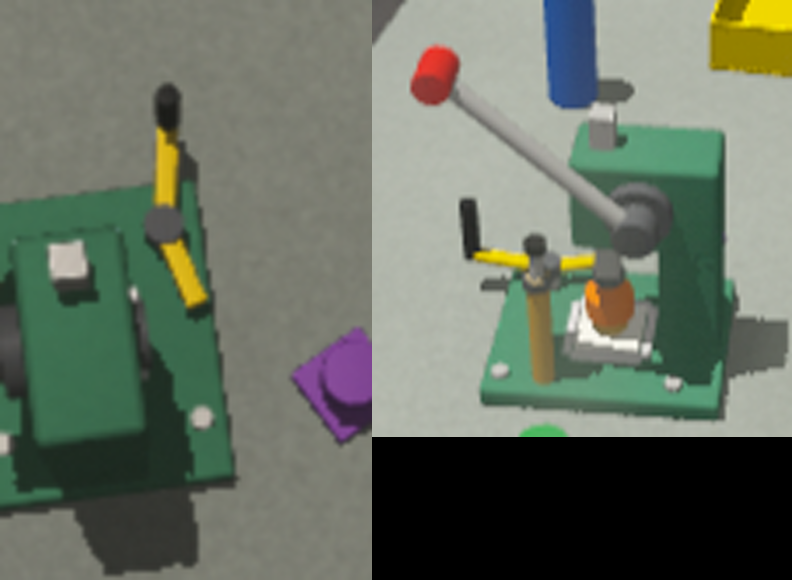

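The crop shows the clamp open: handle top at about crop (167,92), or (295,172) in the full picture, with the pin at (295,204). The white holder with its orange cap is in the nest under the ram, and the brass stop post stands under the lever bar. Next I work out the press frame.

```bash
cat >> h.py <<'E'
yaw=np.radians(8.05);f2=np.array([np.cos(yaw),np.sin(yaw)]);X=np.r_[-f2,0];Y=np.array([f2[1],-f2[0],0]);Z=np.array([0,0,1.])
E
python3 - <<'E'
from h import *
T=grab('top');S=grab('side')
k=onz(T,234.5,156.8,.321);O=k+.1143*X+.060*Y;O[2]=0   # knob at (-.1143,-.06)
print('O',O)
print('pin pred',O-.065*X+.06*Y,'seen',onz(T,294.9,203.9,.05),onz(T,294.9,203.9,.07))
hd=onz(T,295.3,172,.097);hs=onz(S,240+ (468-372)/3.5,200+203/3.5,.097);print('handle',hd,hs)
for n,p in(('knob',O-.1143*X-.06*Y+.316*Z),('hinge',O+.032*X-.06*Y+.18*Z),('footFR',O-.1*X+.0825*Y+.02*Z),('pin',O-.065*X+.06*Y+.05*Z),('handtop',hd)):
    print(n,np.round(proj(T,p),1),np.round(proj(S,p),1))
E
```

```text
O [0.55651078 0.07645588 0.        ]
pin pred [0.62927252 0.02614952 0.        ] seen [0.62757699 0.02402476 0.05      ] [0.62253831 0.02385858 0.07      ]
handle [0.70068775 0.02354233 0.097     ] [0.6962699  0.02404239 0.097     ]
knob [234.8 157.6] [257.2 222.1]
hinge [248.6 235.7] [314.3 266.7]
footFR [300.7 192.6] [279.6 275.9]
pin [294.1 203.3] [288.9 273.7]
handtop [295.3 172. ] [266.1 257.7]
```

Emit:
carry_out([
  {"translation": [0, 0, -1], "rotation": [0, 0, 1], "fingers": 1},
  {"translation": [0, 0, -1], "rotation": [0, 0, 1], "fingers": 1},
  {"translation": [0, 0, -1], "rotation": [0, 0, 1], "fingers": 1},
  {"translation": [0, 0, -1], "rotation": [0, 0, 1], "fingers": 1},
  {"translation": [0, 0, -1], "rotation": [0, 0, 1], "fingers": 1},
  {"translation": [0, 0, -1], "rotation": [0, 0, 1], "fingers": 1},
  {"translation": [0, 0, 0], "rotation": [0, 0, 1], "fingers": 1},
  {"translation": [0, 0, 0], "rotation": [0, 0, 1], "fingers": 1},
], grip_force=20)

```text
t: 1.1
tool_pos: [0.2195, 0.5855, 0.439]
tcp_rot: [[-0.245, 0.97, 0.001], [0.97, 0.245, 0.002], [0.002, 0.001, -1.0]]
contact_force: [-0.0, -0.8, 0.0]
opening: 0.026
finger_force: 0.0
```

Emit:
carry_out([
  {"translation": [0, 0, 0], "rotation": [0, 0, 0.9], "fingers": 1},
  {"translation": [-0.95, 0.65, 0], "rotation": [0, 0, 0], "fingers": 1},
  {"translation": [-0.95, 0.65, 0], "rotation": [0, 0, 0], "fingers": 1},
  {"translation": [-0.95, 0.65, 0], "rotation": [0, 0, 0], "fingers": 1},
  {"translation": [-0.95, 0.65, 0], "rotation": [0, 0, 0], "fingers": 1},
  {"translation": [-0.95, 0.65, 0], "rotation": [0, 0, 0], "fingers": 1},
  {"translation": [-0.95, 0.65, 0], "rotation": [0, 0, 0], "fingers": 1},
  {"translation": [-0.95, 0.65, 0], "rotation": [0, 0, 0], "fingers": 1},
])

```text
t: 1.9
tool_pos: [0.3838, 0.4062, 0.4378]
tcp_rot: [[-0.144, 0.99, -0.0], [0.99, 0.144, 0.0], [0.0, -0.0, -1.0]]
contact_force: [0.2, -1.1, -0.2]
opening: 0.0001
finger_force: 0.0
```

Emit:
carry_out([
  {"translation": [-0.95, 0.65, 0], "rotation": [0, 0, 0], "fingers": 1},
  {"translation": [-0.95, 0.65, 0], "rotation": [0, 0, 0], "fingers": 1},
  {"translation": [-0.95, 0.65, 0], "rotation": [0, 0, 0], "fingers": 1},
  {"translation": [-0.95, 0.65, 0], "rotation": [0, 0, 0], "fingers": 1},
  {"translation": [-0.95, 0.65, 0], "rotation": [0, 0, 0], "fingers": 1},
  {"translation": [-0.95, 0.65, 0], "rotation": [0, 0, 0], "fingers": 1},
  {"translation": [-0.95, 0.65, 0], "rotation": [0, 0, 0], "fingers": 1},
  {"translation": [-0.95, 0.65, 0], "rotation": [0, 0, 0], "fingers": 1},
])

```text
t: 2.7
tool_pos: [0.5709, 0.2031, 0.4377]
tcp_rot: [[-0.144, 0.99, -0.0], [0.99, 0.144, 0.0], [0.0, -0.0, -1.0]]
contact_force: [0.4, 0.5, -0.5]
opening: 0.0006
finger_force: 0.0
```

Emit:
carry_out([
  {"translation": [-0.7, 0.5, 0], "rotation": [0, 0, 0], "fingers": 1},
  {"translation": [-0.7, 0.5, 0], "rotation": [0, 0, 0], "fingers": 1},
  {"translation": [-0.7, 0.5, 0], "rotation": [0, 0, 0], "fingers": 1},
  {"translation": [-0.7, 0.5, 0], "rotation": [0, 0, 0], "fingers": 1},
  {"translation": [-0.7, 0.5, 0], "rotation": [0, 0, 0], "fingers": 1},
  {"translation": [-0.7, 0.5, 0], "rotation": [0, 0, 0], "fingers": 1},
  {"translation": [-0.4, 0.2, 0], "rotation": [0, 0, 0], "fingers": 1},
  {"translation": [0, 0, 0], "rotation": [0, 0, 0], "fingers": 1},
])

```text
t: 3.5
tool_pos: [0.6855, 0.0791, 0.4371]
tcp_rot: [[-0.14, 0.99, -0.001], [0.99, 0.14, -0.001], [-0.001, -0.001, -1.0]]
contact_force: [-0.1, 0.2, -0.4]
opening: 0.0007
finger_force: 0.0
```

Emit:
carry_out([
  {"translation": [-0.6, 0.4, 0], "rotation": [0, 0, 0], "fingers": 1},
  {"translation": [0, 0, 1], "rotation": [0, 0, 0], "fingers": 1},
  {"translation": [0, 0, 1], "rotation": [0, 0, 0], "fingers": 1},
  {"translation": [0, 0, 1], "rotation": [0, 0, 0], "fingers": 1},
  {"translation": [0, 0, 1], "rotation": [0, 0, 0], "fingers": 1},
  {"translation": [0, 0, 1], "rotation": [0, 0, 0], "fingers": 1},
  {"translation": [0, 0, 1], "rotation": [0, 0, 0], "fingers": 1},
  {"translation": [0, 0, 0], "rotation": [0, 0, 0], "fingers": 1},
])

```text
t: 4.3
tool_pos: [0.6959, 0.0672, 0.2535]
tcp_rot: [[-0.146, 0.989, -0.01], [0.989, 0.146, 0.001], [0.002, -0.01, -1.0]]
contact_force: [-0.8, -0.1, -1.3]
opening: 0.0004
finger_force: 0.0
```

```bash
python3 -c "
from h import *
a=grab('side')['img'][130:370,180:500];b=grab('top')['img'][110:350,200:400]
a=cv2.resize(a,(480,360));b=cv2.resize(b,(300,360));cv2.imwrite('pics/d1.png',np.hstack([a,b])[:,:,::-1])"
```

```text
(no output)
```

View pics/d1.png

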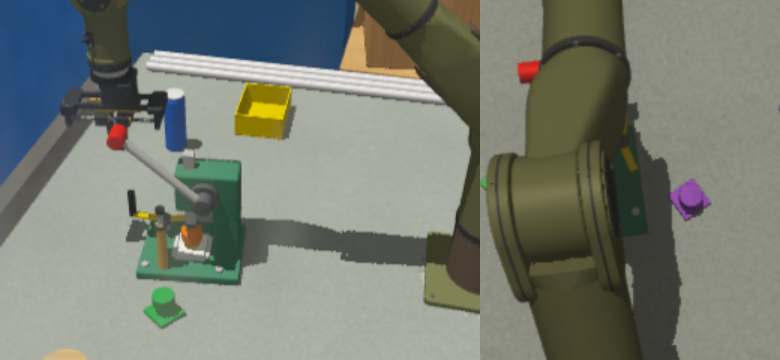

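The gripper is in front of the press, with its body clear of the knob and head. I carry on down.

Emit:
carry_out([
  {"translation": [-0.2, 0, 0.5], "rotation": [0, 0, 0], "fingers": 1},
  {"translation": [0, 0, 1], "rotation": [0, 0, 0], "fingers": 1},
  {"translation": [0, 0, 1], "rotation": [0, 0, 0], "fingers": 1},
  {"translation": [0, 0, 1], "rotation": [0, 0, 0], "fingers": 1},
  {"translation": [0, 0, 1], "rotation": [0, 0, 0], "fingers": 1},
  {"translation": [0, 0, 0.8], "rotation": [0, 0, 0], "fingers": 1},
  {"translation": [0, 0, 0.4], "rotation": [0, 0, 0], "fingers": 1},
  {"translation": [0, 0, 0], "rotation": [0, 0, 0], "fingers": 1},
])

```text
t: 5.2
tool_pos: [0.7005, 0.0598, 0.0868]
tcp_rot: [[-0.144, 0.99, -0.0], [0.99, 0.144, 0.0], [0.0, -0.0, -1.0]]
contact_force: [-0.1, 0.1, -0.6]
opening: 0.0008
finger_force: 0.0
```

Emit:
carry_out([
  {"translation": [0, 0, -1], "rotation": [0, 0, 0], "fingers": 0},
  {"translation": [0, 0, -0.9], "rotation": [0, 0, 0], "fingers": 0},
  {"translation": [0, 0, 0], "rotation": [0, 0, 0], "fingers": 0},
  {"translation": [-0.6, -0.1, 0], "rotation": [0, 0, 0], "fingers": 0},
  {"translation": [-0.6, -0.1, 0], "rotation": [0, 0, 0], "fingers": 0},
  {"translation": [0, 0, 0], "rotation": [0, 0, 0], "fingers": 0},
  {"translation": [0, 0, 0], "rotation": [0, 0, 0], "fingers": 0},
  {"translation": [0, 0, 0], "rotation": [0, 0, 0], "fingers": 0},
], grip_force=15)

```text
t: 6.0
tool_pos: [0.6993, 0.0234, 0.143]
tcp_rot: [[-0.144, 0.99, -0.001], [0.99, 0.144, 0.001], [0.001, -0.001, -1.0]]
contact_force: [0.2, -0.4, -0.3]
opening: 0.0444
finger_force: 0.0
```

```bash
python3 -c "
from h import *
a=grab('side')['img'][190:320,220:350];b=grab('wrist')
print(proj(b,(.699,.024,.097)), manip.state()['tool_pos'])
a=cv2.resize(a,(400,400));b=cv2.resize(b['img'],(400,300));b=np.vstack([b,np.zeros((100,400,3),np.uint8)]);cv2.imwrite('pics/e1.png',np.hstack([a,b])[:,:,::-1])"
```

```text
(np.float64(318.1387358313171), np.float64(296.18737738068717)) [0.69945221 0.02397439 0.1432443 ]
```

View pics/e1.png

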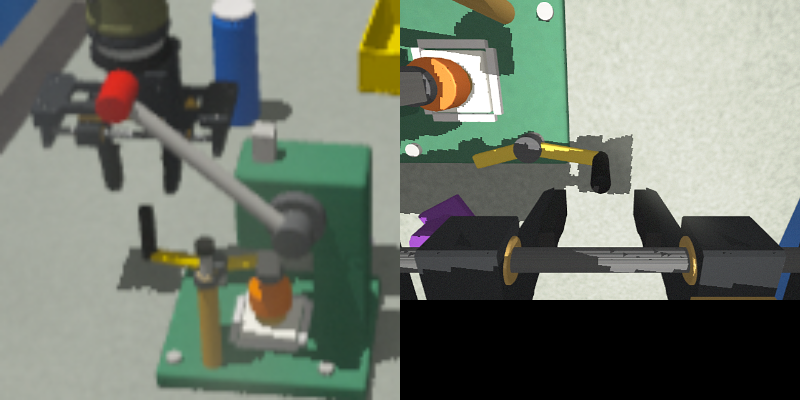

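The wrist view shows the post top at crop (599,187), which is where I predicted it, between the fingers. Now descend and close.

Emit:
carry_out([
  {"translation": [0, 0, 0.7], "rotation": [0, 0, 0], "fingers": 0},
  {"translation": [0, 0, 0.7], "rotation": [0, 0, 0], "fingers": 0},
  {"translation": [0, 0, 0.7], "rotation": [0, 0, 0], "fingers": 0},
  {"translation": [0, 0, 0], "rotation": [0, 0, 0], "fingers": 0},
  {"translation": [0, 0, 0], "rotation": [0, 0, 0], "fingers": 1},
  {"translation": [0, 0, 0], "rotation": [0, 0, 0], "fingers": 1},
  {"translation": [0, 0, 0], "rotation": [0, 0, 0], "fingers": 1},
  {"translation": [0, 0, 0], "rotation": [0, 0, 0], "fingers": 1},
], grip_force=15)

```text
t: 6.9
tool_pos: [0.7001, 0.0229, 0.0818]
tcp_rot: [[-0.144, 0.99, 0.001], [0.99, 0.144, 0.0], [-0.0, 0.001, -1.0]]
contact_force: [0.6, -0.0, 3.5]
opening: 0.0156
finger_force: 15.0
```

Emit:
carry_out([
  {"translation": [-0.23, -0.05, 0], "rotation": [0, 0, 0], "fingers": 1},
  {"translation": [-0.22, -0.06, 0], "rotation": [0, 0, 0], "fingers": 1},
  {"translation": [-0.21, -0.09, 0], "rotation": [0, 0, 0], "fingers": 1},
  {"translation": [-0.21, -0.11, 0], "rotation": [0, 0, 0], "fingers": 1},
  {"translation": [-0.19, -0.13, 0], "rotation": [0, 0, 0], "fingers": 1},
  {"translation": [-0.18, -0.15, 0], "rotation": [0, 0, 0], "fingers": 1},
  {"translation": [-0.16, -0.17, 0], "rotation": [0, 0, 0], "fingers": 1},
  {"translation": [-0.15, -0.18, 0], "rotation": [0, 0, 0], "fingers": 1},
])

```text
t: 7.7
tool_pos: [0.6809, -0.0297, 0.0817]
tcp_rot: [[-0.142, 0.99, 0.007], [0.99, 0.142, -0.002], [-0.003, 0.006, -1.0]]
contact_force: [6.2, -0.8, 3.7]
opening: 0.0155
finger_force: 15.0
```

Emit:
carry_out([
  {"translation": [-0.12, -0.2, 0], "rotation": [0, 0, 0], "fingers": 1},
  {"translation": [-0.11, -0.2, 0], "rotation": [0, 0, 0], "fingers": 1},
  {"translation": [-0.08, -0.2, 0], "rotation": [0, 0, 0], "fingers": 1},
  {"translation": [0, 0, 0], "rotation": [0, 0, 0], "fingers": 1},
  {"translation": [0, 0, 0], "rotation": [0, 0, 0], "fingers": 1},
  {"translation": [0, 0, 0], "rotation": [0, 0, 0], "fingers": 1},
  {"translation": [0, 0, 0], "rotation": [0, 0, 0], "fingers": 1},
  {"translation": [0, 0, 0], "rotation": [0, 0, 0], "fingers": 1},
])

```text
t: 8.5
tool_pos: [0.669, -0.0414, 0.082]
tcp_rot: [[-0.143, 0.99, 0.016], [0.99, 0.143, -0.003], [-0.005, 0.016, -1.0]]
contact_force: [14.8, 0.2, -4.2]
opening: 0.0149
finger_force: 15.0
```

Emit:
carry_out([
  {"translation": [-0.05, -0.1, 0], "rotation": [0, 0, 0], "fingers": 1},
  {"translation": [0, 0, 0], "rotation": [0, 0, 0], "fingers": 1},
  {"translation": [0, 0, 0], "rotation": [0, 0, 0], "fingers": 1},
  {"translation": [0, 0, 0], "rotation": [0, 0, 0], "fingers": 1},
  {"translation": [0, 0, 0], "rotation": [0, 0, 0], "fingers": 1},
  {"translation": [0, 0, 0], "rotation": [0, 0, 0], "fingers": 1},
  {"translation": [0, 0, 0], "rotation": [0, 0, 0], "fingers": 1},
  {"translation": [0, 0, 0], "rotation": [0, 0, 0], "fingers": 1},
])

```text
t: 9.3
tool_pos: [0.6688, -0.0415, 0.082]
tcp_rot: [[-0.144, 0.989, 0.022], [0.99, 0.144, -0.001], [-0.004, 0.021, -1.0]]
contact_force: [19.8, 1.6, -9.3]
opening: 0.0155
finger_force: 15.1
```

Emit:
carry_out([
  {"translation": [0.03, 0.08, 0], "rotation": [0, 0, 0], "fingers": 1},
  {"translation": [0, 0, 0], "rotation": [0, 0, 0], "fingers": 0},
  {"translation": [0, 0, 0], "rotation": [0, 0, 0], "fingers": 0},
  {"translation": [0, 0, 0], "rotation": [0, 0, 0], "fingers": 0},
  {"translation": [0, 0, -0.5], "rotation": [0, 0, 0], "fingers": 0},
  {"translation": [0, 0, -1], "rotation": [0, 0, 0], "fingers": 0},
  {"translation": [0, 0, -1], "rotation": [0, 0, 0], "fingers": 0},
  {"translation": [0, 0, -1], "rotation": [0, 0, 0], "fingers": 0},
])

```text
t: 10.1
tool_pos: [0.6598, -0.0405, 0.187]
tcp_rot: [[-0.143, 0.99, -0.003], [0.99, 0.143, -0.001], [-0.0, -0.003, -1.0]]
contact_force: [0.8, 0.2, 0.2]
opening: 0.044
finger_force: 0.0
```

```bash
python3 -c "
from h import *
a=grab('side')['img'][200:320,230:350];w=grab('wrist');b=w['img']
for p in ((.629,.025,.05),(.667,-.034,.097)): print(np.array(proj(w,p))/1.6)
a=cv2.resize(a,(300,300));b=cv2.resize(b,(400,300));cv2.imwrite('pics/f1.png',np.hstack([a,b])[:,:,::-1])"
```

```text
[175.12846491  82.64576911]
[204.05740457 155.93568811]
```

View pics/f1.png

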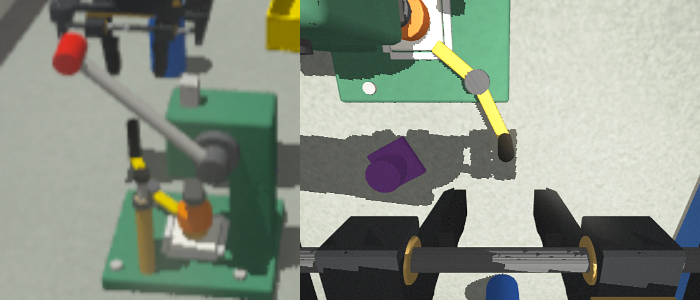

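The clamp is shut: the tail lies over the flange and the handle is at crop (506,150). Now rise, turn and go to the knob.

Emit:
carry_out([
  {"translation": [0, 0, -1], "rotation": [0, 0, 0], "fingers": -1},
  {"translation": [0, 0, -1], "rotation": [0, 0, -1], "fingers": -1},
  {"translation": [0, 0, -1], "rotation": [0, 0, -1], "fingers": -1},
  {"translation": [0, 0, -1], "rotation": [0, 0, -1], "fingers": -1},
  {"translation": [0, 0, -1], "rotation": [0, 0, -1], "fingers": -1},
  {"translation": [0, 0, -1], "rotation": [0, 0, -1], "fingers": -1},
  {"translation": [0, 0, -1], "rotation": [0, 0, -1], "fingers": -1},
  {"translation": [0, 0, -1], "rotation": [0, 0, -1], "fingers": -1},
])

```text
t: 11.0
tool_pos: [0.6599, -0.0404, 0.4262]
tcp_rot: [[-0.835, 0.55, -0.003], [0.55, 0.835, -0.001], [0.002, -0.003, -1.0]]
contact_force: [1.1, 0.1, 0.3]
opening: 0.0879
finger_force: 0.0
```

Emit:
carry_out([
  {"translation": [0, 0, -0.2], "rotation": [0, 0, -1], "fingers": -1},
  {"translation": [0, 0, 0], "rotation": [0, 0, -1], "fingers": -1},
  {"translation": [0, 0, 0], "rotation": [0, 0, -1], "fingers": -1},
  {"translation": [0, 0, 0], "rotation": [0, 0, -1], "fingers": -1},
  {"translation": [0, 0, 0], "rotation": [0, 0, -1], "fingers": -1},
  {"translation": [0, 0, 0], "rotation": [0, 0, -1], "fingers": -1},
  {"translation": [0, 0, 0], "rotation": [0, 0, 0], "fingers": -1},
  {"translation": [0, 0, 0], "rotation": [0, 0, 0], "fingers": -1},
])

```text
t: 11.8
tool_pos: [0.6607, -0.0401, 0.4311]
tcp_rot: [[-0.992, -0.13, -0.002], [-0.13, 0.992, -0.0], [0.002, -0.0, -1.0]]
contact_force: [-0.3, 0.0, 0.3]
opening: 0.0877
finger_force: 0.0
```

```bash
python3 - <<'E'
from h import *
s=manip.state();O=np.array([.5565,.0765,0]);K=O-.1143*X-.06*Y+.316*Z
R=s['tcp_rot'];print(s['tool_pos'],K,s['t'],s['q']);print(R.T@Y, R.T@X)
print('units',R.T@(K+.11*Z-s['tool_pos'])/.03)
E
```

```text
[ 0.66066967 -0.04014644  0.43111501] [0.66127148 0.15191503 0.316     ] 11.8 [ 0.13028187  0.62109034 -0.29314958  1.15478379  0.17198757  1.39100304
  1.55913873]
[-1.03057605e-02 -9.99946881e-01  1.64131223e-04] [ 0.9999446  -0.01030539  0.00214365]
units [-0.85140353  6.34529428  0.16749545]
```

Emit:
carry_out([
  {"translation": [-0.15, 0.95, 0], "rotation": [0, 0, -0.08], "fingers": -1},
  {"translation": [-0.15, 0.95, 0], "rotation": [0, 0, 0], "fingers": -1},
  {"translation": [-0.15, 0.95, 0], "rotation": [0, 0, 0], "fingers": -1},
  {"translation": [-0.15, 0.95, 0], "rotation": [0, 0, 0], "fingers": -1},
  {"translation": [-0.15, 0.95, 0], "rotation": [0, 0, 0], "fingers": -1},
  {"translation": [-0.1, 0.95, 0], "rotation": [0, 0, 0], "fingers": -1},
  {"translation": [0, 0.65, 0], "rotation": [0, 0, 0], "fingers": -1},
  {"translation": [0, 0, 0], "rotation": [0, 0, 0], "fingers": -1},
])

```text
t: 12.6
tool_pos: [0.6586, 0.1562, 0.4314]
tcp_rot: [[-0.989, -0.147, -0.001], [-0.147, 0.989, 0.002], [0.001, 0.002, -1.0]]
contact_force: [-1.0, -0.0, -0.4]
opening: 0.0882
finger_force: 0.0
```

```bash
python3 - <<'E'
from h import *
w=grab('wrist');s=manip.state();O=np.array([.5565,.0765,0]);K=O-.1143*X-.06*Y+.316*Z
h=cv2.cvtColor(w['img'],cv2.COLOR_RGB2HSV);m=((h[...,0]<5)|(h[...,0]>174))&(h[...,1]>180)&(h[...,2]>60)
n,l,st,c=cv2.connectedComponentsWithStats(m.astype(np.uint8));i=1+np.argmax(st[1:,4]);print(st[i],c[i])
P=np.array(w['pose']);print('cam',P[:3,3])
for p in(K,K+.02*Y,K-.02*Y,K+.015*Z,K-.015*X):print(np.round(proj(w,p)))
x=onz(w,*c[i],.325);print(x)
S=grab('side');g=cv2.cvtColor(S['img'],cv2.COLOR_RGB2HSV);m=((g[...,0]<5)|(g[...,0]>174))&(g[...,1]>180)&(g[...,2]>60)
n,l,st,c2=cv2.connectedComponentsWithStats(m.astype(np.uint8));j=1+np.argmax(st[1:,4]);print(c2[j],tri(*ray(w,*c[i]),*ray(S,*c2[j])))
print(s['tool_pos'],'units',s['tcp_rot'].T@(K-s['tool_pos'])/.03)
cv2.imwrite('pics/g1.png',w['img'][:,:,::-1])
E
```

```text
[ 278  229   64   46 2217] [306.9075327  252.31529093]
cam [0.57657415 0.14436985 0.55783919]
[311. 250.]
[280. 250.]
[342. 250.]
[310. 258.]
[311. 272.]
[0.66008111 0.14944937 0.325     ]
[258.1038961  218.05194805] (array([0.65900996, 0.1493553 , 0.32725401]), np.float64(0.0005021186036999493))
[0.65935691 0.15318797 0.43156046] units [-0.05937349 -0.04913948  3.85200678]
```

View pics/g1.png

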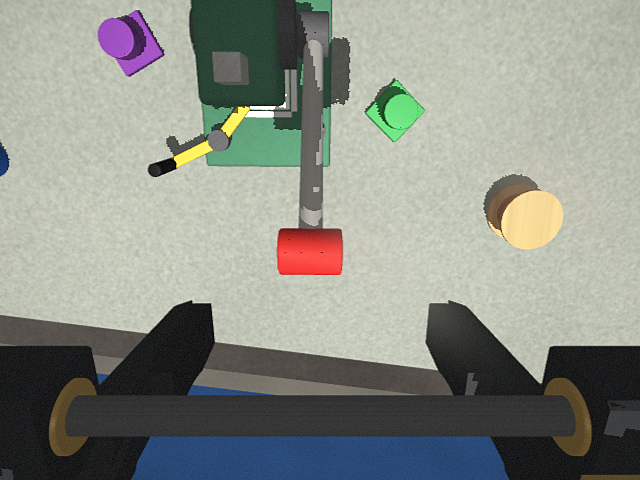

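The wrist view shows the red drum at columns 278–342, row 252, within 2 px of prediction, with the bar in line with the tool. Now descend and grip the flat ends.

Emit:
carry_out([
  {"translation": [-0.06, -0.05, 0.8], "rotation": [0, 0, 0], "fingers": -1},
  {"translation": [0, 0, 0.9], "rotation": [0, 0, 0], "fingers": -1},
  {"translation": [0, 0, 0.9], "rotation": [0, 0, 0], "fingers": -1},
  {"translation": [0, 0, 0.8], "rotation": [0, 0, 0], "fingers": -1},
  {"translation": [0, 0, 0.4], "rotation": [0, 0, 0], "fingers": -1},
  {"translation": [0, 0, 0], "rotation": [0, 0, 0], "fingers": -1},
  {"translation": [0, 0, 0], "rotation": [0, 0, 0], "fingers": -1},
  {"translation": [0, 0, 0], "rotation": [0, 0, 0], "fingers": -1},
], grip_force=10)

```text
t: 13.5
tool_pos: [0.6627, 0.1511, 0.3194]
tcp_rot: [[-0.99, -0.142, 0.003], [-0.142, 0.99, 0.001], [-0.003, 0.0, -1.0]]
contact_force: [0.5, 1.0, 0.3]
opening: 0.0877
finger_force: 0.0
```

Emit:
carry_out([
  {"translation": [0, 0, 0], "rotation": [0, 0, 0], "fingers": 1},
  {"translation": [0, 0, 0], "rotation": [0, 0, 0], "fingers": 1},
  {"translation": [0, 0, 0], "rotation": [0, 0, 0], "fingers": 1},
  {"translation": [0, 0, 0], "rotation": [0, 0, 0], "fingers": 1},
  {"translation": [0, 0, 0], "rotation": [0, 0, 0], "fingers": 1},
  {"translation": [0, 0, 0], "rotation": [0, 0, 0], "fingers": 1},
  {"translation": [0, 0, 0], "rotation": [0, 0, 0], "fingers": 1},
  {"translation": [0, 0, 0], "rotation": [0, 0, 0], "fingers": 1},
])

```text
t: 14.3
tool_pos: [0.6619, 0.1506, 0.3177]
tcp_rot: [[-0.99, -0.142, 0.0], [-0.142, 0.99, -0.001], [0.0, -0.001, -1.0]]
contact_force: [-0.8, -0.8, -0.4]
opening: 0.0396
finger_force: 10.0
```

Emit:
carry_out([
  {"translation": [0, 0, 0], "rotation": [0, 0, 0], "fingers": 1},
  {"translation": [0, 0, 0], "rotation": [0, 0, 0], "fingers": 1},
  {"translation": [-0.22, 0, 0.25], "rotation": [0, 0, 0], "fingers": 1},
  {"translation": [-0.21, 0, 0.26], "rotation": [0, 0, 0], "fingers": 1},
  {"translation": [-0.19, 0, 0.27], "rotation": [0, 0, 0], "fingers": 1},
  {"translation": [-0.18, 0, 0.28], "rotation": [0, 0, 0], "fingers": 1},
  {"translation": [-0.17, 0, 0.29], "rotation": [0, 0, 0], "fingers": 1},
  {"translation": [-0.15, 0, 0.3], "rotation": [0, 0, 0], "fingers": 1},
], grip_force=50)

```text
t: 15.1
tool_pos: [0.6946, 0.1553, 0.2689]
tcp_rot: [[-0.99, -0.142, -0.001], [-0.142, 0.99, -0.001], [0.002, -0.001, -1.0]]
contact_force: [-3.8, -3.9, 7.5]
opening: 0.0395
finger_force: 50.0
```

Emit:
carry_out([
  {"translation": [-0.14, 0, 0.3], "rotation": [0, 0, 0], "fingers": 1},
  {"translation": [-0.12, 0, 0.31], "rotation": [0, 0, 0], "fingers": 1},
  {"translation": [-0.1, 0, 0.32], "rotation": [0, 0, 0], "fingers": 1},
  {"translation": [-0.09, 0, 0.32], "rotation": [0, 0, 0], "fingers": 1},
  {"translation": [-0.07, 0, 0.32], "rotation": [0, 0, 0], "fingers": 1},
  {"translation": [-0.06, 0, 0.32], "rotation": [0, 0, 0], "fingers": 1},
  {"translation": [0, 0, 0], "rotation": [0, 0, 0], "fingers": 1},
  {"translation": [0, 0, 0], "rotation": [0, 0, 0], "fingers": 1},
])

```text
t: 15.9
tool_pos: [0.7122, 0.1578, 0.2127]
tcp_rot: [[-0.99, -0.142, -0.0], [-0.141, 0.99, -0.001], [0.001, -0.001, -1.0]]
contact_force: [-2.8, -3.5, 8.6]
opening: 0.0393
finger_force: 50.0
```

Emit:
carry_out([
  {"translation": [-0.02, 0, 0.16], "rotation": [0, 0, 0], "fingers": 1},
  {"translation": [-0.02, 0, 0.16], "rotation": [0, 0, 0], "fingers": 1},
  {"translation": [-0.02, 0, 0.16], "rotation": [0, 0, 0], "fingers": 1},
  {"translation": [-0.01, 0, 0.16], "rotation": [0, 0, 0], "fingers": 1},
  {"translation": [0, 0, 0], "rotation": [0, 0, 0], "fingers": 1},
  {"translation": [0, 0, 0], "rotation": [0, 0, 0], "fingers": 1},
  {"translation": [0, 0, 0], "rotation": [0, 0, 0], "fingers": 1},
  {"translation": [0, 0, 0], "rotation": [0, 0, 0], "fingers": 1},
])

```text
t: 16.7
tool_pos: [0.7143, 0.158, 0.194]
tcp_rot: [[-0.99, -0.141, -0.0], [-0.141, 0.99, -0.001], [0.0, -0.001, -1.0]]
contact_force: [-3.3, -3.3, 9.7]
opening: 0.0397
finger_force: 50.0
```

Emit:
carry_out([
  {"translation": [0, 0, 0.1], "rotation": [0, 0, 0], "fingers": 1},
  {"translation": [0, 0, 0.1], "rotation": [0, 0, 0], "fingers": 1},
  {"translation": [0, 0, 0.1], "rotation": [0, 0, 0], "fingers": 1},
  {"translation": [0, 0, 0], "rotation": [0, 0, 0], "fingers": 1},
  {"translation": [0, 0, 0], "rotation": [0, 0, 0], "fingers": 1},
  {"translation": [0, 0, 0], "rotation": [0, 0, 0], "fingers": 1},
  {"translation": [0, 0, 0], "rotation": [0, 0, 0], "fingers": 1},
  {"translation": [0, 0, 0], "rotation": [0, 0, 0], "fingers": 1},
])

```text
t: 17.5
tool_pos: [0.7147, 0.1581, 0.1854]
tcp_rot: [[-0.99, -0.141, 0.001], [-0.141, 0.99, -0.001], [-0.001, -0.001, -1.0]]
contact_force: [-3.9, -3.4, 10.9]
opening: 0.0391
finger_force: 50.0
```

Emit:
carry_out([
  {"translation": [0, 0, 0.1], "rotation": [0, 0, 0], "fingers": 1},
  {"translation": [0, 0, 0.1], "rotation": [0, 0, 0], "fingers": 1},
  {"translation": [0, 0, 0.1], "rotation": [0, 0, 0], "fingers": 1},
  {"translation": [0, 0, 0], "rotation": [0, 0, 0], "fingers": 1},
  {"translation": [0, 0, 0], "rotation": [0, 0, 0], "fingers": 1},
  {"translation": [0, 0, 0], "rotation": [0, 0, 0], "fingers": 1},
  {"translation": [0, 0, 0], "rotation": [0, 0, 0], "fingers": 1},
  {"translation": [0, 0, 0], "rotation": [0, 0, 0], "fingers": 1},
])

```text
t: 18.3
tool_pos: [0.7147, 0.1581, 0.1765]
tcp_rot: [[-0.99, -0.141, 0.001], [-0.141, 0.99, -0.001], [-0.001, -0.001, -1.0]]
contact_force: [-3.3, -4.1, 12.3]
opening: 0.0394
finger_force: 50.0
```

Emit:
carry_out([
  {"translation": [0, 0, 0.1], "rotation": [0, 0, 0], "fingers": 1},
  {"translation": [0, 0, 0.1], "rotation": [0, 0, 0], "fingers": 1},
  {"translation": [0.01, 0, 0.1], "rotation": [0, 0, 0], "fingers": 1},
  {"translation": [0, 0, 0], "rotation": [0, 0, 0], "fingers": 1},
  {"translation": [0, 0, 0], "rotation": [0, 0, 0], "fingers": 1},
  {"translation": [0, 0, 0], "rotation": [0, 0, 0], "fingers": 1},
  {"translation": [0, 0, 0], "rotation": [0, 0, 0], "fingers": 1},
  {"translation": [0, 0, 0], "rotation": [0, 0, 0], "fingers": 1},
])

```text
t: 19.1
tool_pos: [0.7143, 0.1581, 0.1675]
tcp_rot: [[-0.99, -0.141, 0.001], [-0.141, 0.99, -0.001], [-0.0, -0.001, -1.0]]
contact_force: [-3.8, -3.8, 12.0]
opening: 0.0392
finger_force: 50.0
```

Emit:
carry_out([
  {"translation": [0.01, 0, 0.1], "rotation": [0, 0, 0], "fingers": 1},
  {"translation": [0.01, 0, 0.1], "rotation": [0, 0, 0], "fingers": 1},
  {"translation": [0.01, 0, 0.1], "rotation": [0, 0, 0], "fingers": 1},
  {"translation": [0, 0, 0], "rotation": [0, 0, 0], "fingers": 1},
  {"translation": [0, 0, 0], "rotation": [0, 0, 0], "fingers": 1},
  {"translation": [0, 0, 0], "rotation": [0, 0, 0], "fingers": 1},
  {"translation": [0, 0, 0], "rotation": [0, 0, 0], "fingers": 1},
  {"translation": [0, 0, 0], "rotation": [0, 0, 0], "fingers": 1},
])

```text
t: 19.9
tool_pos: [0.7138, 0.158, 0.1606]
tcp_rot: [[-0.99, -0.141, 0.002], [-0.141, 0.99, -0.001], [-0.002, -0.001, -1.0]]
contact_force: [-6.7, -4.6, 20.5]
opening: 0.0396
finger_force: 50.0
```

Emit:
carry_out([
  {"translation": [0, 0, 0.08], "rotation": [0, 0, 0], "fingers": 1},
  {"translation": [0, 0, 0], "rotation": [0, 0, 0], "fingers": 1},
  {"translation": [0, 0, 0], "rotation": [0, 0, 0], "fingers": 1},
  {"translation": [0, 0, 0], "rotation": [0, 0, 0], "fingers": 1},
  {"translation": [0, 0, 0], "rotation": [0, 0, 0], "fingers": 1},
  {"translation": [0, 0, 0], "rotation": [0, 0, 0], "fingers": 1},
  {"translation": [0, 0, 0], "rotation": [0, 0, 0], "fingers": 1},
  {"translation": [0, 0, 0], "rotation": [0, 0, 0], "fingers": 1},
])

```text
t: 20.7
tool_pos: [0.7138, 0.158, 0.1599]
tcp_rot: [[-0.99, -0.141, 0.002], [-0.141, 0.99, -0.001], [-0.002, -0.001, -1.0]]
contact_force: [-10.6, -5.4, 28.5]
opening: 0.0393
finger_force: 50.0
```

Emit:
carry_out([
  {"translation": [0, 0, 0.06], "rotation": [0, 0, 0], "fingers": 1},
  {"translation": [0, 0, 0], "rotation": [0, 0, 0], "fingers": 1},
  {"translation": [0, 0, 0], "rotation": [0, 0, 0], "fingers": 1},
  {"translation": [0, 0, 0], "rotation": [0, 0, 0], "fingers": 1},
  {"translation": [0, 0, 0], "rotation": [0, 0, 0], "fingers": 1},
  {"translation": [0, 0, 0], "rotation": [0, 0, 0], "fingers": 1},
  {"translation": [0, 0, 0], "rotation": [0, 0, 0], "fingers": 1},
  {"translation": [0, 0, 0], "rotation": [0, 0, 0], "fingers": 1},
])

```text
t: 21.5
tool_pos: [0.7138, 0.158, 0.1594]
tcp_rot: [[-0.99, -0.141, 0.003], [-0.141, 0.99, -0.001], [-0.003, -0.001, -1.0]]
contact_force: [-12.3, -6.1, 35.5]
opening: 0.0395
finger_force: 50.0
```

Emit:
carry_out([
  {"translation": [0, 0, -0.2], "rotation": [0, 0, 0], "fingers": 1},
  {"translation": [-0.02, 0, -0.2], "rotation": [0, 0, 0], "fingers": 1},
  {"translation": [-0.015, 0, -0.2], "rotation": [0, 0, 0], "fingers": 1},
  {"translation": [-0.01, 0, -0.2], "rotation": [0, 0, 0], "fingers": 1},
  {"translation": [0, 0, -0.2], "rotation": [0, 0, 0], "fingers": 1},
  {"translation": [0, 0, -0.2], "rotation": [0, 0, 0], "fingers": 1},
  {"translation": [0.01, 0, -0.2], "rotation": [0, 0, 0], "fingers": 1},
  {"translation": [0.015, 0, -0.2], "rotation": [0, 0, 0], "fingers": 1},
])

```text
t: 22.3
tool_pos: [0.7146, 0.1581, 0.2011]
tcp_rot: [[-0.99, -0.142, 0.002], [-0.142, 0.99, -0.0], [-0.002, -0.001, -1.0]]
contact_force: [0.2, -3.8, 4.7]
opening: 0.0393
finger_force: 50.0
```

Emit:
carry_out([
  {"translation": [0.02, 0, -0.2], "rotation": [0, 0, 0], "fingers": 1},
  {"translation": [0.025, 0, -0.2], "rotation": [0, 0, 0], "fingers": 1},
  {"translation": [0.03, 0, -0.2], "rotation": [0, 0, 0], "fingers": 1},
  {"translation": [0.04, 0, -0.2], "rotation": [0, 0, 0], "fingers": 1},
  {"translation": [0.045, 0, -0.195], "rotation": [0, 0, 0], "fingers": 1},
  {"translation": [0.05, 0, -0.195], "rotation": [0, 0, 0], "fingers": 1},
  {"translation": [0.055, 0, -0.19], "rotation": [0, 0, 0], "fingers": 1},
  {"translation": [0.06, 0, -0.19], "rotation": [0, 0, 0], "fingers": 1},
])

```text
t: 23.1
tool_pos: [0.7045, 0.1567, 0.2478]
tcp_rot: [[-0.99, -0.142, 0.001], [-0.142, 0.99, -0.001], [-0.001, -0.001, -1.0]]
contact_force: [2.0, -5.4, 3.5]
opening: 0.0393
finger_force: 50.0
```

```bash
python3 - <<'E'
from h import *
s=manip.state();O=np.array([.5565,.0765,0]);H=O+.032*X-.06*Y
d=s['tool_pos']-H;print(s['t'],s['tool_pos'],'front',-d@X,'z',d[2]-.18,'alpha',np.arctan2(d[2]-.1817,-d@X),s['contact_force'])
E
```

```text
23.1 [0.70449319 0.15671937 0.24776065] front 0.18976859714465602 z 0.06776065066266468 alpha 0.3349915167690364 [ 1.9920317  -5.40342018  3.48808355]
```

Emit:
carry_out([
  {"translation": [0.07, 0, -0.19], "rotation": [0, 0, 0], "fingers": 1},
  {"translation": [0.075, 0, -0.185], "rotation": [0, 0, 0], "fingers": 1},
  {"translation": [0.08, 0, -0.185], "rotation": [0, 0, 0], "fingers": 1},
  {"translation": [0.085, 0, -0.18], "rotation": [0, 0, 0], "fingers": 1},
  {"translation": [0.09, 0, -0.18], "rotation": [0, 0, 0], "fingers": 1},
  {"translation": [0.095, 0, -0.175], "rotation": [0, 0, 0], "fingers": 1},
  {"translation": [0.1, 0, -0.17], "rotation": [0, 0, 0], "fingers": 1},
  {"translation": [0.105, 0, -0.17], "rotation": [0, 0, 0], "fingers": 1},
])

```text
t: 23.9
tool_pos: [0.6836, 0.1538, 0.2907]
tcp_rot: [[-0.99, -0.142, 0.001], [-0.142, 0.99, -0.001], [-0.001, -0.001, -1.0]]
contact_force: [1.5, -4.9, 3.9]
opening: 0.0394
finger_force: 50.0
```

Emit:
carry_out([
  {"translation": [0.11, 0, -0.165], "rotation": [0, 0, 0], "fingers": 1},
  {"translation": [0.115, 0, -0.16], "rotation": [0, 0, 0], "fingers": 1},
  {"translation": [0.12, 0, -0.16], "rotation": [0, 0, 0], "fingers": 1},
  {"translation": [0.125, 0, -0.15], "rotation": [0, 0, 0], "fingers": 1},
  {"translation": [0.06, 0, -0.08], "rotation": [0, 0, 0], "fingers": 1},
  {"translation": [0, 0, 0], "rotation": [0, 0, 0], "fingers": 1},
  {"translation": [0, 0, 0], "rotation": [0, 0, 0], "fingers": 1},
  {"translation": [0, 0, 0], "rotation": [0, 0, 0], "fingers": 1},
])

```text
t: 24.7
tool_pos: [0.6678, 0.1515, 0.312]
tcp_rot: [[-0.99, -0.142, 0.001], [-0.142, 0.99, -0.001], [-0.0, -0.001, -1.0]]
contact_force: [1.7, -4.9, 4.2]
opening: 0.0396
finger_force: 50.0
```

Emit:
carry_out([
  {"translation": [0.07, 0, -0.07], "rotation": [0, 0, 0], "fingers": 1},
  {"translation": [0.07, 0, -0.07], "rotation": [0, 0, 0], "fingers": 1},
  {"translation": [0.07, 0, -0.06], "rotation": [0, 0, 0], "fingers": 1},
  {"translation": [0.02, 0, -0.02], "rotation": [0, 0, 0], "fingers": 1},
  {"translation": [0, 0, 0], "rotation": [0, 0, 0], "fingers": 1},
  {"translation": [0, 0, 0], "rotation": [0, 0, 0], "fingers": 1},
  {"translation": [0, 0, 0], "rotation": [0, 0, 0], "fingers": 1},
  {"translation": [0, 0, 0], "rotation": [0, 0, 0], "fingers": 1},
])

```text
t: 25.5
tool_pos: [0.665, 0.1511, 0.3152]
tcp_rot: [[-0.99, -0.142, 0.007], [-0.142, 0.99, 0.001], [-0.007, 0.0, -1.0]]
contact_force: [18.6, 0.0, -16.5]
opening: 0.0391
finger_force: 50.0
```

Emit:
carry_out([
  {"translation": [-0.07, 0, 0.07], "rotation": [0, 0, 0], "fingers": 1},
  {"translation": [0, 0, 0], "rotation": [0, 0, 0], "fingers": 1},
  {"translation": [0, 0, 0], "rotation": [0, 0, 0], "fingers": 1},
  {"translation": [0, 0, 0], "rotation": [0, 0, 0], "fingers": 1},
  {"translation": [0, 0, 0], "rotation": [0, 0, 0], "fingers": 1},
  {"translation": [0, 0, 0], "rotation": [0, 0, 0], "fingers": 1},
  {"translation": [0, 0, 0], "rotation": [0, 0, 0], "fingers": 1},
  {"translation": [0, 0, 0], "rotation": [0, 0, 0], "fingers": 1},
])

```text
t: 26.3
tool_pos: [0.6653, 0.1511, 0.3148]
tcp_rot: [[-0.99, -0.142, 0.005], [-0.142, 0.99, 0.0], [-0.005, -0.0, -1.0]]
contact_force: [11.2, -2.9, -6.8]
opening: 0.0395
finger_force: 50.0
```

Still held against its rest stop, nearly unloaded. Open, then rise clear.

Emit:
carry_out([
  {"translation": [-0.04, 0, 0.03], "rotation": [0, 0, 0], "fingers": 1},
  {"translation": [0, 0, 0], "rotation": [0, 0, 0], "fingers": 1},
  {"translation": [0, 0, 0], "rotation": [0, 0, 0], "fingers": -1},
  {"translation": [0, 0, 0], "rotation": [0, 0, 0], "fingers": -1},
  {"translation": [0, 0, 0], "rotation": [0, 0, 0], "fingers": -1},
  {"translation": [0, 0, 0], "rotation": [0, 0, 0], "fingers": -1},
  {"translation": [0, 0, 0], "rotation": [0, 0, 0], "fingers": -1},
  {"translation": [0, 0, -0.3], "rotation": [0, 0, 0], "fingers": -1},
])

```text
t: 27.1
tool_pos: [0.6631, 0.1515, 0.3233]
tcp_rot: [[-0.99, -0.143, -0.003], [-0.143, 0.99, -0.001], [0.003, -0.0, -1.0]]
contact_force: [0.3, -0.5, -0.3]
opening: 0.0853
finger_force: 0.0
```

Emit:
carry_out([
  {"translation": [0, 0, -0.6], "rotation": [0, 0, 0], "fingers": -1},
  {"translation": [0, 0, -0.8], "rotation": [0, 0, 0], "fingers": -1},
  {"translation": [0, 0, -0.8], "rotation": [0, 0, 0], "fingers": -1},
  {"translation": [0, 0, -0.8], "rotation": [0, 0, 0], "fingers": -1},
  {"translation": [0, 0, -0.6], "rotation": [0, 0, 0], "fingers": -1},
  {"translation": [0, 0, -0.3], "rotation": [0, 0, 0], "fingers": -1},
  {"translation": [0, 0, 0], "rotation": [0, 0, 0], "fingers": -1},
  {"translation": [0, 0, 0], "rotation": [0, 0, 0], "fingers": -1},
])

```text
t: 27.9
tool_pos: [0.6637, 0.1515, 0.4406]
tcp_rot: [[-0.99, -0.142, -0.001], [-0.142, 0.99, -0.0], [0.001, -0.0, -1.0]]
contact_force: [0.3, -0.2, -0.5]
opening: 0.0883
finger_force: 0.0
```

```bash
python3 -c "
from h import *
a=grab('side')['img'][200:320,230:350];b=grab('wrist')['img']
a=cv2.resize(a,(400,400),interpolation=2);b=cv2.resize(b,(400,300));b=np.vstack([b,np.zeros((100,400,3),np.uint8)]);cv2.imwrite('pics/i1.png',np.hstack([a,b])[:,:,::-1])"
```

```text
(no output)
```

View pics/i1.png

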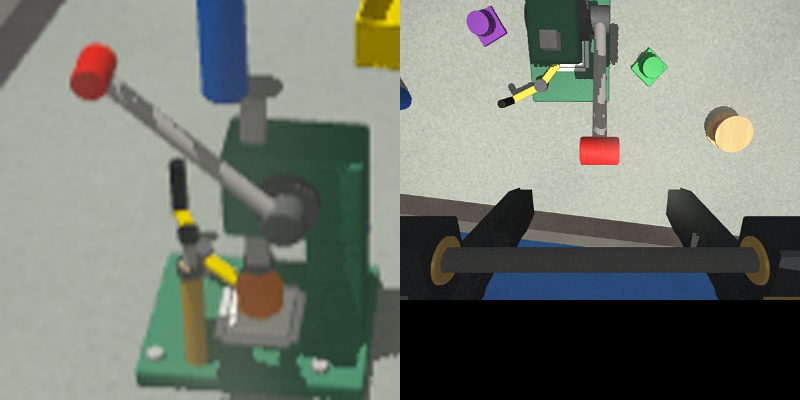

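The lever is back at its rest with the grip at crop (93,70), the clamp is still shut, and the cap sits low on the holder. Handing in.

```bash
python3 -c "
from workcell import manip
print(manip.close_job())"
```

```text
the job is handed in; nothing more can be done
None
```

The job is handed in: holder clamped and left clamped, cap pressed on with the lever held on its stop at about 28–36 N for over 1 s, lever eased back to rest and released at about 28 s; no verdict came back.

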